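# Gauge the bushing and hover it over its housing

## Robot

A 6-joint arm with a two-finger parallel gripper is mounted at the origin on the work surface. World frame = base frame: x ahead of the robot, y to its left, z up, the work surface at z = 0. Lengths are in m, angles in rad, forces in N, time in s.
With the tool pointing down it reaches from about 0.225 to 0.875 m from the base axis. Payload 3.4 kg.
Tool frame: the origin (TCP) lies between the finger pads; the fingertips stand ctrl.finger_overhang ahead of it and the grasp point (between the pads) lies 5 mm behind it (ctrl.finger_overhang is the distance from the TCP to the fingertips, in m); z points along the fingers, y is the line along which they close (so a half turn about z gives the same grasp; the last joint's range is limited). The gripper opens to 85 mm and grips with 20 to 120 N. Pads are 22 mm wide; open, the fingers measure 114 mm over their backs; the gripper's body (76 mm by 85 mm) begins 54 mm behind the grasp point. The pads swing forward as they close: fully open they stand 13 mm farther back than shut.
Start: joints at [1.192, 0.276, 1.505, -0, 1.361, -0.121], TCP at [0.147, 0.556, 0.245] pointing down, gripper open.
Joint ranges: [-2.89, 2.89], [-0.75, 2.08], [0.22, 2.7], [-1.18, 4.32], [0.11, 2.71], [-2.7, 2.7]. Speed limits (rad/s): [2.57, 2.57, 3.14, 3.14, 3.14, 3.14].

## Interface

Orientations are given as a unit quaternion [x, y, z, w].
In Python, from bench import ctrl gives the robot as it stands.
- The arm moves only by the tool carry_out, never from a script. Its argument "rows" is a list of rows, each an object of numbers: "dx", "dy", "dz": the shift along the world's x, y, z in units of 250 mm (1.0 is 250 mm); "ax", "ay", "az": the turn, a rotation vector about the world's x, y, z in units of pi/4 rad (1.0 is pi/4 rad); "hand": the opening, from 0 (shut) to 1 (fully open). In form: [{"dx": .., "dy": .., "dz": .., "ax": .., "ay": .., "az": .., "hand": ..}, ...]. A call has 1 to 20 rows; each row is the pose to reach, as a shift and turn from the pose commanded when the call began; what a row does not reach only later rows make up. A row lasts 1/12 s, in which the tool goes at most 41.7 mm and 7.16 degrees, less where a joint would pass 70% of its speed; a pose out of reach is approached as far as the arm can. A call with a number of a shift or a turn outside -1 to 1 is refused whole. A call with a gripper value outside its range is refused whole. The fingers move at their own pace and stop on an object; "grip_force" is the grip in N (left out, the last holds). Time passes only in rows, so rows that repeat a pose let the fingers close. It gives the time, the measured TCP pose, the force, the opening and the grip force at its end, in the units of the state.
- ctrl.state(): the state, without advancing time (a new reading comes with each control period).
- ctrl.get_image(name): name is "scene" or "top"; returns (picture, depth): 400x640x3 uint8, red, green, blue; 400x640 float32, m along the optical axis (not along the pixel's ray), 0 where there is no reading.
- ctrl.camera_model(name): a dict with "camera_matrix" (3x3 intrinsics, pixels), "k1" (the pictures are not rectified: a ray, as slopes to the right and down, at radius r is drawn at 1 + k1 r^2 times it, then the intrinsics apply), "pose" (4x4, takes a point from camera to world coordinates). Camera axes: x right, y down, z forward; pixel columns grow to the right and rows downward; lengths in m; the calibration is good to about 2 mm. A picture is of the moment at which its call begins. camera_model takes no time and is no camera call.
- ctrl.close_job(): hands the job in; it is judged then, once.
The state is a dict: "t": time; "joint_positions": joint angles; "dq": joint speeds; "tau": joint torques, N m; "tcp_pos": TCP position; "eef_rot": TCP orientation; "contact_force": force on the tool from outside, world axes, zero at the start; "wrist_torque": the same for the moment, N m; "finger_gap": finger opening in m; "grasp_force": force on a finger pad.
Only numpy, scipy, OpenCV 4.12 (cv2) and the standard library are available. Lean on these libraries where they do the work, as an engineer would, in place of code of your own. Each camera call takes 0.05 s, during which the arm holds its last target. There are 200 camera calls.

## Task

Of the two brass flanged bushings, take the one whose bore fits the gauge pin, slide it down the pin until it rests fully home on the gauge's base to prove the fit, then pull it off again and carry it over the screwdriver rack to the blue bearing housing. Finish still holding it in the gripper, upright and about a centimetre above the housing's bore: centred over it, the two flange holes lined up with the two screw holes, and still. Never touch the housing, the rack or its screwdrivers, with the bushing or the gripper, and leave the other bushing and everything else on the bench where they are.

Things in the scene. Friction and masses are not known exactly. Their poses are not given: they have to be found in the camera images.
- wide_bushing: Brass flanged bushing that fits the gauge, loose, about 260 g, flange up: barrel 34 mm diameter, 32 mm high; on it a rectangular flange 74 mm (x) by 40 mm (y), 12 mm thick; 44 mm tall in all. 23 mm bore along z; two 6 mm flange holes 28 mm either side of centre along x. Origin: centre of underside, z up. Grip from above by the flange's long sides, 40 mm apart along y, mid-height 38 mm up.
- narrow_bushing: A second brass bushing, loose, the same outside in every way, but with a bore of only 14 mm: it does not go over the gauge pin. Leave it alone. Which of the two stands where varies. Origin: centre of its underside, z up.
- gauge: The pin gauge, fixed: a dark steel round base of 70 mm diameter and 8 mm height with a bright upright pin of 20 mm diameter at its centre, 30 mm long above the base, its top 8 mm tapered to 10 mm diameter. Origin: centre of the base's underside.
- gauge_shoulder (a point): The point on the pin's axis at the top face of the gauge's base (8 mm above the bench), where a bushing slid fully home rests its underside.
- housing: The blue bearing housing, fixed to the bench: a block 110 mm long (its x), 80 mm wide (its y) and 40 mm high with a 14 mm high bolted foot at each end of its length (168 mm long in all). A round 36 mm bore goes straight down through the middle; two 6 mm screw holes lie 28 mm either side of it along x. Origin: centre of its underside, z up.
- seat (a point): Centre of the mouth of the housing's bore, on the block's top face (40 mm above the bench). Its x axis runs along the housing's length, through the two screw holes.
- tool_rack: Wooden screwdriver rack, fixed, between the gauge and the housing: a block 220 mm long (its x), 50 mm wide (its y) and 60 mm high with five screwdrivers in a row, handles (26 mm thick) up; all the tops are 148 mm above the bench. Origin: centre of its underside.
- screw_jar: Glass jar with a red cap, 64 mm diameter, 85 mm tall, loose, near the robot's end of the rack. Origin: centre of its underside.
- spray_can: Green can, 54 mm diameter, 150 mm tall, loose, near the far end of the rack. Origin: centre of its underside.
- tape_measure: Yellow tape measure, 70 x 38 x 65 mm high, loose, beyond the housing. Origin: centre of its underside.
- wrench: Steel wrench lying on the bench beyond the gauge. Origin: about the middle of its length, at its underside.

How it is judged:
On the way, in this order (a step that is already met when the one before it is completed fails the run):
1. the wide-bore bushing is fully home on the gauge pin: upright, underside within 3 mm of the gauge's base (horizontal distance between wide_bushing and gauge_shoulder below 0.004 m and z of wide_bushing in the frame of gauge_shoulder between -0.003 and 0.003 m and angle between wide_bushing's own z axis and vertical below 0.08 rad), for 0.1 s.
2. the bushing, held, passes over the tool rack (y of wide_bushing in the frame of tool_rack between -0.05 and 0.05 m and x of wide_bushing in the frame of tool_rack between -0.14 and 0.14 m and height (world z) of wide_bushing above 0.1 m and contact force between wide_bushing and the fingers above 0.5 N), for 0.04 s.
At the end, for the whole second after the job is handed in: Wide bushing gripped, still and upright (0.08 rad), underside 3 to 20 mm above the housing, centred on its bore within 6 mm, flange holes in line with the screw holes within 0.12 rad (either way round), not touching the housing; other bushing and bystanders within 30 mm of their start (horizontal distance between wide_bushing and seat below 0.006 m and z of wide_bushing in the frame of seat between 0.003 and 0.02 m and angle between wide_bushing's own z axis and vertical below 0.08 rad and angle between the x axis of wide_bushing and the x axis of seat, either way round below 0.12 rad and linear speed of wide_bushing below 0.02 m/s and angular speed of wide_bushing below 0.2 rad/s and contact force between wide_bushing and the fingers above 1 N and contact force between wide_bushing and housing below 0.1 N and distance of each of narrow_bushing, screw_jar, spray_can, tape_measure, wrench from where it was at the start of the episode below 0.03 m); the arm keeps its last pose, push and grip.
It fails at once if the bushing or the robot touches the housing (over 1 N) (contact force between any of wide_bushing, the fingers, the arm and housing above 1 N).
It fails at once if the rack or its screwdrivers are touched (over 1 N) (contact force between tool_rack and anything else above 1 N).
It fails at once if the other bushing or a bystander is pushed more than 30 mm away (distance of any of narrow_bushing, screw_jar, spray_can, tape_measure, wrench from where it was at the start of the episode above 0.03 m).
It also fails if it takes over 42 s, if anything falls off the work surface, if the arm or the gripper's body presses on something with over 40 N, if the wrist force passes 120 N, or if a joint passes its speed limit or range.

## Working session

There is one attempt and no reset: what is moved stays moved. The work goes in short steps, Python scripts to look and compute and a tool call to move; the robot and the scene stay as the last step left them, time stands still between calls to the robot, and variables do not carry over. Pictures are saved under pics/ and viewed, at most 10 in all, crops included, and the job is handed in when it is done.

Besides the shell and the picture viewer there is one more tool, called after ">>>" as name([rows], argument=value, ...), one row to a line, values as JSON. carry_out: Moves the arm, as the interface text tells. Its arguments: {"type":"object","properties":{"rows":{"type":"array"},"grip_force":{"type":"number"}},"required":["rows"]}

```bash
mkdir -p pics; ls
python3 - <<'E'
from bench import ctrl
import cv2,numpy as np
print(ctrl.state(), ctrl.finger_overhang)
for n in("scene","top"):
    p,d=ctrl.get_image(n); cv2.imwrite(f"pics/{n}0.png",p[:,:,::-1]); np.savez(f"{n}0.npz",p=p,d=d)
    m=ctrl.camera_model(n);print(m)
E
```

```text
pics
{'t': 0.0, 'joint_positions': array([ 1.19200756e+00,  2.76598249e-01,  1.50617584e+00,  1.35419762e-05,
        1.36069592e+00, -1.20999561e-01]), 'dq': array([ 1.94364152e-03,  9.23742795e-05, -4.84101593e-04,  4.75715411e-04,
       -1.93656584e-04, -5.50749223e-05]), 'tau': array([-3.58070347e-04, -4.16783595e+01, -2.45801997e+01, -1.28295383e-04,
        1.12889148e-02,  4.75936389e-06]), 'tcp_pos': array([0.14639847, 0.555511  , 0.24442082]), 'eef_rot': array([ 1.28539345e-01,  9.91703966e-01, -9.07881259e-04, -2.38550806e-04]), 'contact_force': array([-0.79154306, -0.48933442, -0.30965031]), 'wrist_torque': array([ 0.0049786 , -0.0150555 , -0.01361411]), 'grasp_force': 0.0, 'finger_gap': 0.08507192507745837} 0.014
{'camera_matrix': array([[482.43491965,   0.        , 314.32222245],
       [  0.        , 482.43491965, 201.75421995],
       [  0.        ,   0.        ,   1.        ]]), 'k1': -0.06426160848991719, 'pose': array([[ 0.78228914,  0.47834771, -0.39900773,  0.98764741],
       [ 0.62291225, -0.5986677 ,  0.5035646 , -0.54732351],
       [ 0.00200594, -0.64247992, -0.76629989,  0.843663  ],
       [ 0.        ,  0.        ,  0.        ,  1.        ]])}
{'camera_matrix': array([[402.49372704,   0.        , 319.05600681],
       [  0.        , 402.49372704, 195.03914804],
       [  0.        ,   0.        ,   1.        ]]), 'k1': -0.0891962891768193, 'pose': array([[-0.01949634, -0.99813064,  0.05792331,  0.51089695],
       [-0.99980164,  0.01969927,  0.00293446, -0.02596216],
       [-0.00407002, -0.05785461, -0.99831672,  0.90734958],
       [ 0.        ,  0.        ,  0.        ,  1.        ]])}
```

View pics/scene0.png

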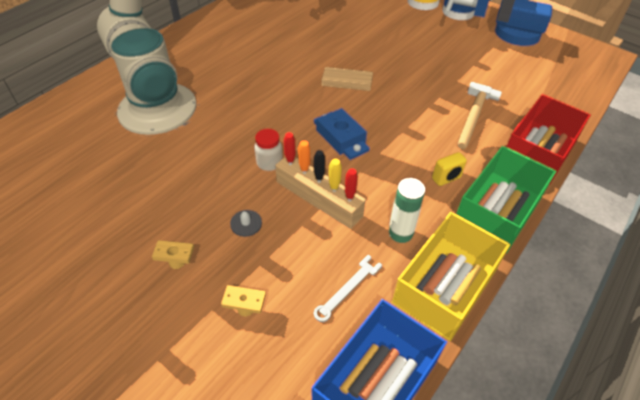

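View pics/top0.png

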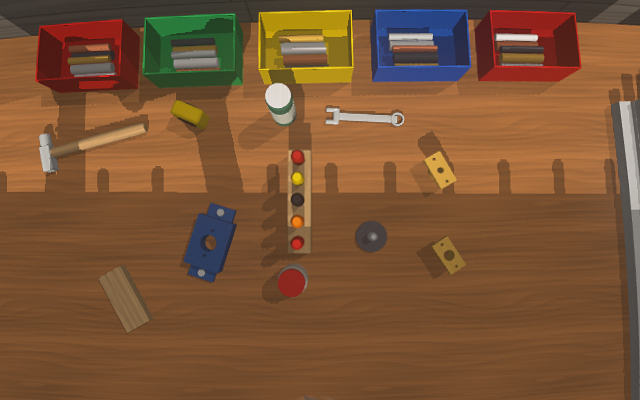

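```bash
cat > h.py <<'E'
import numpy as np, cv2
from bench import ctrl
def rays(n,uv):
    m=ctrl.camera_model(n);K=m["camera_matrix"];k=m["k1"];T=m["pose"]
    uv=np.asarray(uv,float).reshape(-1,1,2)
    xy=cv2.undistortPoints(uv,K,np.array([k,0,0,0.]),None,None,None).reshape(-1,2)
    d=np.c_[xy,np.ones(len(xy))]@T[:3,:3].T
    return T[:3,3],d
def plane(n,uv,z):
    o,d=rays(n,uv); return o+d*((z-o[2])/d[:,2])[:,None]
def pix(n,X):
    m=ctrl.camera_model(n);T=np.linalg.inv(m["pose"]);X=np.atleast_2d(X)
    return cv2.projectPoints(X@T[:3,:3].T+T[:3,3],np.zeros(3),np.zeros(3),m["camera_matrix"],np.array([m["k1"],0,0,0.]))[0].reshape(-1,2)
def tri(a,b):
    o1,d1=rays("top",a);o2,d2=rays("scene",b);d1=d1[0];d2=d2[0]
    s=np.linalg.lstsq(np.c_[d1,-d2],o2-o1,rcond=None)[0]
    p,q=o1+s[0]*d1,o2+s[1]*d2
    return (p+q)/2,np.linalg.norm(p-q)
E
python3 - <<'E'
import numpy as np,cv2
t=np.load("top0.npz")["p"];s=np.load("scene0.npz")["p"]
def c(p,x,y,w=50,h=50): return cv2.resize(p[y-h//2:y+h//2,x-w//2:x+w//2,::-1],(266,266),interpolation=cv2.INTER_CUBIC)
r1=np.hstack([c(t,440,170),c(t,449,255),c(t,371,236)])
r2=np.hstack([c(s,243,300),c(s,174,253),c(t,210,243,80,80)])
cv2.imwrite("pics/crop.png",np.vstack([r1,r2]))
for nm,p in(("top",t),("scene",s)):
    hsv=cv2.cvtColor(p,cv2.COLOR_RGB2HSV)
    for (x,y) in ([(433,167),(444,247),(200,232),(360,240)] if nm=="top" else [(232,293),(160,250),(340,118),(240,228)]): print(nm,x,y,hsv[y,x],p[y,x])
E
```

```text
top 433 167 [ 19 171 216] [216 165  71]
top 444 247 [ 19 167 156] [156 118  54]
top 200 232 [112 128  96] [48 61 96]
top 360 240 [ 0 31 73] [73 64 64]
scene 232 293 [ 25 141 253] [253 230 113]
scene 160 250 [ 19 162 203] [203 156  74]
scene 340 118 [107 162 123] [ 45  80 123]
scene 240 228 [ 8 12 82] [82 79 78]
```

View pics/crop.png

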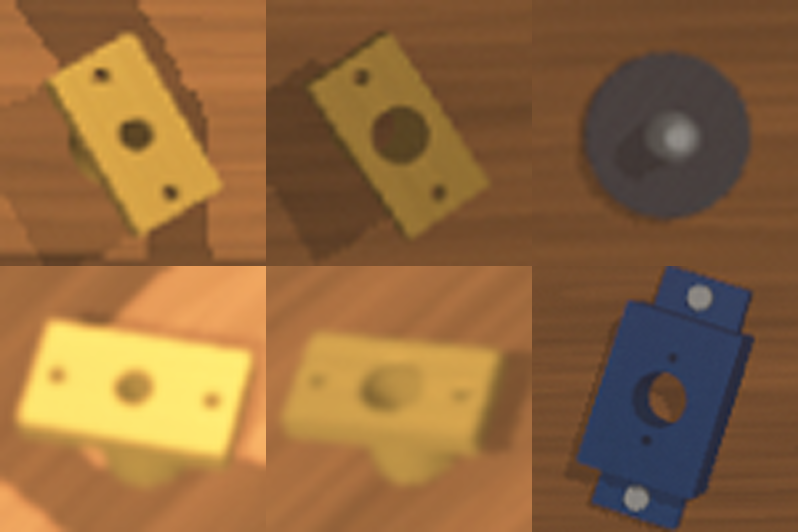

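```bash
cat > m.py <<'E'
from h import *
def world(n,d):
    h,w=d.shape;uv=np.stack(np.meshgrid(np.arange(w),np.arange(h)),-1).reshape(-1,2).astype(float)
    o,r=rays(n,uv);return (o+r*d.reshape(-1,1)).reshape(h,w,3)
def run(tag,obs):
  for n in("top","scene"):
    z=np.load(f"{n}{tag}.npz");p,d=z["p"],z["d"];W=world(n,d);hsv=cv2.cvtColor(cv2.GaussianBlur(p,(3,3),0),cv2.COLOR_RGB2HSV)
    for name,c,half,lo,hi,zl,zh,zt in obs[n]:
        m=cv2.inRange(hsv,lo,hi)>0
        if zl is not None: m&=(W[...,2]>zl)&(W[...,2]<zh)
        k=np.zeros_like(m);x,y=c;k[y-half:y+half,x-half:x+half]=1;m=(m&k).astype(np.uint8)
        cs=cv2.findContours(m,cv2.RETR_EXTERNAL,cv2.CHAIN_APPROX_NONE)[0]
        ct=max(cs,key=cv2.contourArea);f=np.zeros_like(m);cv2.drawContours(f,[ct],-1,1,-1)
        P=plane(n,ct.reshape(-1,2),zt)[:,:2].astype(np.float32)
        r=cv2.minAreaRect(P*1000)
        px=np.argwhere(f)[:,::-1].mean(0)
        zs=W[...,2][(m>0)]
        print(n,name,"px",px.round(1),"rect c",np.round(r[0],1),"size",np.round(r[1],1),"ang",round(r[2],1),"centroid",(plane(n,px,zt)[0,:2]*1000).round(1),"depthz med",round(float(np.median(zs))*1000,1))
E
python3 - <<'E'
from m import *
br=((16,100,90),(30,255,255));bl=((100,70,50),(125,255,255))
B=lambda nm,c,h:(nm,c,h,*br,.036,.056,.044)
run("0",{"top":[B("narrow",(440,170),30),B("wide",(449,255),30),("hous",(210,243),45,*bl,.030,.055,.040),("base",(371,236),25,(0,0,30),(180,110,95),None,0,.008),("pin",(371,236),12,(0,0,100),(180,70,255),.030,.06,.038),
 ("rack",(300,200),60,(5,40,60),(30,255,255),.045,.085,.06),("jar",(292,282),25,(0,120,60),(180,255,255),.06,.11,.085),("can",(280,97),25,(0,0,100),(180,90,255),.12,.18,.15)],
"scene":[B("narrow",(243,300),30),B("wide",(174,253),30),("hous",(342,132),40,*bl,.030,.055,.040),("base",(246,223),25,(0,0,30),(180,90,115),None,0,.008),("rack",(320,185),60,(5,40,60),(30,255,255),.045,.085,.06)]})
# bore / hole dark blobs in top
import cv2,numpy as np
for n,lst in(("top",[("wide",(449,255),17,.044),("narrow",(440,170),17,.044),("hous",(210,243),20,.04)]),("scene",[("wide",(174,253),20,.044),("narrow",(243,299),20,.044),("hous",(342,132),20,.04)])):
    p=np.load(n+"0.npz")["p"];g=cv2.cvtColor(p,cv2.COLOR_RGB2GRAY)
    for nm,(x,y),h,z in lst:
        c=cv2.resize(g[y-h:y+h,x-h:x+h],None,fx=4,fy=4,interpolation=cv2.INTER_CUBIC)
        bh=cv2.morphologyEx(c,cv2.MORPH_BLACKHAT,cv2.getStructuringElement(2,(45,45)))
        _,b=cv2.threshold(bh,0.45*bh.max() if nm!="hous" else 9,255,0)
        nl,_,st,ce=cv2.connectedComponentsWithStats(b.astype(np.uint8))
        for i in range(1,nl):
            if 12<st[i,4]<1500:
                uv=(ce[i]+.5)/4-.5+[x-h,y-h];print(n,nm,st[i,4],uv.round(1),(plane(n,uv,z)[0,:2]*1000).round(1))
E
```

```text
top narrow px [439.6 170. ] rect c [ 610.4 -286. ] size [74.4 42.1] ang 28.8 centroid [ 610.3 -286.3] depthz med 44.7
top wide px [448.  254.7] rect c [ 426.9 -298. ] size [75.8 42.3] ang 32.6 centroid [ 426.9 -298.3] depthz med 44.6
top hous px [208.5 242.7] rect c [462.7 218. ] size [ 80.8 112.6] ang 71.2 centroid [462.7 217.7] depthz med 40.6
top base px [370.9 236. ] rect c [ 469.4 -137.4] size [67.1 66.7] ang 88.7 centroid [ 469.4 -137. ] depthz med 8.9
top pin px [373.1 236.1] rect c [ 470.1 -138.4] size [13.7 12.2] ang 43.8 centroid [ 470.4 -138.2] depthz med 38.2
top rack px [299.6 204.3] rect c [549.1  18.2] size [ 48.9 215.6] ang 89.0 centroid [541.2  17.8] depthz med 60.4
top jar px [291.1 282.5] rect c [381.8  36.9] size [52.9 54.7] ang 89.0 centroid [381.8  36.6] depthz med 85.8
top can px [277.9  96.6] rect c [745.5  51.7] size [50.3 55.4] ang 88.6 centroid [746.1  51.8] depthz med 150.2
scene narrow px [243.2 298.6] rect c [ 614.1 -288.2] size [75.8 45.5] ang 28.9 centroid [ 614.3 -287.8] depthz med 43.8
scene wide px [172.3 251. ] rect c [ 429.6 -300.7] size [76.8 47.
[... 969 characters left out ...]
p hous 1280 [204.  243.2] [461.7 227.8]
top hous 1253 [225.8 250.8] [444.7 180. ]
top hous 69 [208.9 240.6] [467.1 216.9]
top hous 117 [203.9 255. ] [436.3 228.1]
scene wide 25 [153.9 244.4] [ 387.5 -313.1]
scene wide 767 [192.  253.8] [ 465.1 -279.7]
scene wide 406 [169.2 251.8] [ 425.8 -305.2]
scene narrow 283 [223.6 290.4] [ 573.5 -298.6]
scene narrow 54 [228.2 295.1] [ 587.3 -300.1]
scene narrow 498 [242.6 297.4] [ 611.7 -286.8]
scene narrow 56 [257.3 299.8] [ 636.4 -273.4]
scene narrow 142 [261.8 306. ] [ 651.5 -277.6]
scene hous 429 [336.7 124.4] [455.  214.6]
scene hous 433 [345.  125.1] [472.7 225.8]
scene hous 532 [358.5 149. ] [549.1 176.2]
scene hous 67 [322.4 150.5] [484.8 117.9]
```

>>> carry_out([
  {"dx":0.28,"dy":-0.856,"az":-0.984,"hand":1},
  {"dx":0.28,"dy":-0.856,"az":-0.984,"hand":1},
  {"dx":0.28,"dy":-0.856,"az":-0.984,"hand":1},
  {"dx":0.28,"dy":-0.856,"az":-0.984,"hand":1},
  {"dx":0.28,"dy":-0.856,"az":-0.984,"hand":1},
  {"dx":0.28,"dy":-0.856,"az":-0.984,"hand":1},
  {"dx":0.28,"dy":-0.856,"az":-0.984,"hand":1},
], grip_force=60)

```text
invalid input at $.rows[0]: expected keys dx, dy, dz, ax, ay, az, hand
```

>>> carry_out([
  {"dx":0.28,"dy":-0.856,"az":-0.984,"hand":1},
  {"dx":0.28,"dy":-0.856,"az":-0.984,"hand":1},
  {"dx":0.28,"dy":-0.856,"az":-0.984,"hand":1},
  {"dx":0.28,"dy":-0.856,"az":-0.984,"hand":1},
  {"dx":0.28,"dy":-0.856,"az":-0.984,"hand":1},
  {"dx":0.28,"dy":-0.856,"az":-0.984,"hand":1},
  {"dx":0.28,"dy":-0.856,"az":-0.984,"hand":1},
])

```text
invalid input at $.rows[0]: expected keys dx, dy, dz, ax, ay, az, hand
```

>>> carry_out([
  {"dx":0.28,"dy":-0.856,"az":-0.984,"hand":1},
  {"dx":0.28,"dy":-0.856,"az":-0.984,"hand":1},
  {"dx":0.28,"dy":-0.856,"az":-0.984,"hand":1},
  {"dx":0.28,"dy":-0.856,"az":-0.984,"hand":1},
  {"dx":0.28,"dy":-0.856,"az":-0.984,"hand":1},
  {"dx":0.28,"dy":-0.856,"az":-0.984,"hand":1},
  {"dx":0.28,"dy":-0.856,"az":-0.984,"hand":1},
])

```text
invalid input at $.rows[0]: expected keys dx, dy, dz, ax, ay, az, hand
```

>>> carry_out([
  {"dx":0.28,"dy":-0.856,"dz":-0.44,"hand":1},
  {"dx":0.28,"dy":-0.856,"dz":-0.44,"hand":1},
  {"dx":0.28,"dy":-0.856,"dz":-0.44,"hand":1},
  {"dx":0.28,"dy":-0.856,"dz":-0.44,"hand":1},
  {"dx":0.28,"dy":-0.856,"dz":-0.44,"hand":1},
  {"dx":0.28,"dy":-0.856,"dz":-0.44,"hand":1},
  {"dx":0.28,"dy":-0.856,"dz":-0.44,"hand":1},
  {"dx":0.28,"dy":-0.856,"dz":-0.44,"hand":1},
])

```text
invalid input at $.rows[0]: expected keys dx, dy, dz, ax, ay, az, hand
```

```bash
cat >> h.py <<'E'
from scipy.spatial.transform import Rotation as R
def st():
    s=ctrl.state();r=R.from_quat(s["eef_rot"]).as_matrix()
    print("t",s["t"],"tcp",(s["tcp_pos"]*1000).round(1),"yawy",np.degrees(np.arctan2(r[1,1],r[0,1])).round(2),"z",r[:,2].round(4),"F",s["contact_force"].round(1),"Tq",s["wrist_torque"].round(2),"gap",s["finger_gap"]*1000,"g",s["grasp_force"],"q",s["joint_positions"].round(2))
    return s
E
python3 -c "from h import *;st()"
```

```text
t 0.1 tcp [146.4 555.6 244.5] yawy 75.23 z [-6.0e-04 -1.5e-03 -1.0e+00] F [-0.4 -1.1  0.8] Tq [0.01 0.04 0.01] gap 85.27679082162214 g 0.0 q [ 1.19  0.28  1.51  0.    1.36 -0.12]
```

All keys needed.

>>> carry_out([
  {"dx":0.28,"dy":-0.856,"dz":0,"ax":0,"ay":0,"az":-0.984,"hand":1},
  {"dx":0.28,"dy":-0.856,"dz":0,"ax":0,"ay":0,"az":-0.984,"hand":1},
  {"dx":0.28,"dy":-0.856,"dz":0,"ax":0,"ay":0,"az":-0.984,"hand":1},
  {"dx":0.28,"dy":-0.856,"dz":0,"ax":0,"ay":0,"az":-0.984,"hand":1},
  {"dx":0.28,"dy":-0.856,"dz":0,"ax":0,"ay":0,"az":-0.984,"hand":1},
  {"dx":0.28,"dy":-0.856,"dz":0,"ax":0,"ay":0,"az":-0.984,"hand":1},
  {"dx":0.28,"dy":-0.856,"dz":0,"ax":0,"ay":0,"az":-0.984,"hand":1},
], grip_force=60)

```text
t: 0.68
tcp_pos: [0.2166, 0.3384, 0.2451]
eef_rot: [0.496, 0.868, -0.001, 0.001]
contact_force: [-0.3, -0.3, -0.9]
finger_gap: 0.0856
grasp_force: 0.0
```

>>> carry_out([
  {"dx":0.28,"dy":-0.856,"dz":0,"ax":0,"ay":0,"az":-0.984,"hand":1},
  {"dx":0.28,"dy":-0.856,"dz":0,"ax":0,"ay":0,"az":-0.984,"hand":1},
  {"dx":0.28,"dy":-0.856,"dz":0,"ax":0,"ay":0,"az":-0.984,"hand":1},
  {"dx":0.28,"dy":-0.856,"dz":0,"ax":0,"ay":0,"az":-0.984,"hand":1},
  {"dx":0.28,"dy":-0.856,"dz":0,"ax":0,"ay":0,"az":-0.984,"hand":1},
  {"dx":0.28,"dy":-0.856,"dz":0,"ax":0,"ay":0,"az":-0.984,"hand":1},
  {"dx":0.28,"dy":-0.856,"dz":0,"ax":0,"ay":0,"az":-0.984,"hand":1},
])

```text
t: 1.27
tcp_pos: [0.2881, 0.126, 0.2454]
eef_rot: [0.787, 0.617, 0.0, 0.001]
contact_force: [0.5, 0.9, 0.0]
finger_gap: 0.0857
grasp_force: 0.0
```

>>> carry_out([
  {"dx":0.28,"dy":-0.856,"dz":0,"ax":0,"ay":0,"az":-0.984,"hand":1},
  {"dx":0.28,"dy":-0.856,"dz":0,"ax":0,"ay":0,"az":-0.984,"hand":1},
  {"dx":0.28,"dy":-0.856,"dz":0,"ax":0,"ay":0,"az":-0.984,"hand":1},
  {"dx":0.28,"dy":-0.856,"dz":0,"ax":0,"ay":0,"az":-0.984,"hand":1},
  {"dx":0.28,"dy":-0.856,"dz":0,"ax":0,"ay":0,"az":-0.984,"hand":1},
  {"dx":0.28,"dy":-0.856,"dz":0,"ax":0,"ay":0,"az":-0.984,"hand":1},
  {"dx":0.28,"dy":-0.856,"dz":0,"ax":0,"ay":0,"az":-0.984,"hand":1},
])

```text
t: 1.85
tcp_pos: [0.3595, -0.0882, 0.2452]
eef_rot: [0.961, 0.277, 0.001, 0.001]
contact_force: [0.1, 0.2, 0.9]
finger_gap: 0.0855
grasp_force: 0.0
```

>>> carry_out([
  {"dx":0.28,"dy":-0.856,"dz":-0.44,"ax":0,"ay":0,"az":0,"hand":1},
  {"dx":0.28,"dy":-0.856,"dz":-0.44,"ax":0,"ay":0,"az":0,"hand":1},
  {"dx":0.28,"dy":-0.856,"dz":-0.44,"ax":0,"ay":0,"az":0,"hand":1},
  {"dx":0.28,"dy":-0.856,"dz":-0.44,"ax":0,"ay":0,"az":0,"hand":1},
  {"dx":0.28,"dy":-0.856,"dz":-0.44,"ax":0,"ay":0,"az":0,"hand":1},
  {"dx":0.28,"dy":-0.856,"dz":-0.44,"ax":0,"ay":0,"az":0,"hand":1},
  {"dx":0.28,"dy":-0.856,"dz":-0.44,"ax":0,"ay":0,"az":0,"hand":1},
  {"dx":0.28,"dy":-0.856,"dz":-0.44,"ax":0,"ay":0,"az":0,"hand":1},
  {"dx":0.28,"dy":-0.856,"dz":-0.44,"ax":0,"ay":0,"az":0,"hand":1},
])

```text
t: 2.6
tcp_pos: [0.4272, -0.2975, 0.1348]
eef_rot: [0.96, 0.28, -0.0, -0.001]
contact_force: [0.2, 0.1, -0.2]
finger_gap: 0.0853
grasp_force: 0.0
```

```bash
python3 -c "
from h import *;st()
for a,b in (((448.8,254.8),(169.2,251.8)),((440.1,169.8),(242.6,297.4)),((440.1,154+4.6),(257.3-29.1*0,299.8))): print(tri(a,b))
t=np.load('top0.npz')['p'];g=cv2.cvtColor(t,cv2.COLOR_RGB2HSV)
m=((g[...,1]<110)&(g[...,2]<100)).astype(np.uint8);k=0*m;k[211:262,346:397]=1;m*=k
c=max(cv2.findContours(m,0,1)[0],key=cv2.contourArea);P=plane('top',c.reshape(-1,2),.008)[:,:2].astype(np.float32)*1000
print(cv2.fitEllipse(P),cv2.minEnclosingCircle(P))
for th in (130,150,170,190):
  b=(cv2.cvtColor(t,cv2.COLOR_RGB2GRAY)>th)&(k>0);q=np.argwhere(b)[:,::-1]
  if len(q): print(th,len(q),q.mean(0),plane('top',q.mean(0),.038))
"
```

```text
t 2.6 tcp [ 427.2 -297.5  134.8] yawy -57.42 z [-0.0011  0.0027 -1.    ] F [ 0.2  0.1 -0.2] Tq [-0.02  0.02 -0.04] gap 85.34288838376945 g 0.0 q [-0.74  0.28  1.79  0.    1.07  0.26]
(array([ 0.42483458, -0.3028875 ,  0.04001504]), np.float64(0.0040838542827414835))
(array([ 0.61113399, -0.28707661,  0.04378574]), np.float64(0.0011129524219673844))
(array([ 0.63745775, -0.28092787,  0.05611572]), np.float64(0.010951293750647725))
((469.4600524902344, -137.1980438232422), (67.46589660644531, 67.6857681274414), 144.5475616455078) ((469.5133361816406, -137.19091796875), 34.85523986816406)
130 10 [373.2 236.5] [[ 0.4695519  -0.13832312  0.038     ]]
```

>>> carry_out([
  {"dx":0,"dy":0,"dz":-0.1,"ax":0,"ay":0,"az":0,"hand":1},
  {"dx":0,"dy":0,"dz":-0.2,"ax":0,"ay":0,"az":0,"hand":1},
  {"dx":0,"dy":0,"dz":-0.28,"ax":0,"ay":0,"az":0,"hand":1},
  {"dx":0,"dy":0,"dz":-0.35,"ax":0,"ay":0,"az":0,"hand":1},
  {"dx":0,"dy":0,"dz":-0.39,"ax":0,"ay":0,"az":0,"hand":1},
  {"dx":0,"dy":0,"dz":-0.408,"ax":0,"ay":0,"az":0,"hand":1},
  {"dx":0,"dy":0,"dz":-0.408,"ax":0,"ay":0,"az":0,"hand":1},
  {"dx":0,"dy":0,"dz":-0.408,"ax":0,"ay":0,"az":0,"hand":1},
])

```text
t: 3.27
tcp_pos: [0.4273, -0.2997, 0.0343]
eef_rot: [0.96, 0.279, 0.0, 0.001]
contact_force: [-0.4, -1.2, 0.2]
finger_gap: 0.0854
grasp_force: 0.0
```

```bash
python3 -c "from h import *;st()"
```

```text
t 3.2667 tcp [ 427.3 -299.7   34.3] yawy -57.55 z [ 0.0013 -0.001  -1.    ] F [-0.4 -1.2  0.2] Tq [-0.01 -0.   -0.02] gap 85.44157798202168 g 0.0 q [-0.75  0.41  1.91  0.    0.82  0.26]
```

>>> carry_out([
  {"dx":0,"dy":0,"dz":0,"ax":0,"ay":0,"az":0,"hand":0.6},
  {"dx":0,"dy":0,"dz":0,"ax":0,"ay":0,"az":0,"hand":0.5},
  {"dx":0,"dy":0,"dz":0,"ax":0,"ay":0,"az":0,"hand":0.4},
  {"dx":0,"dy":0,"dz":0,"ax":0,"ay":0,"az":0,"hand":0.2},
  {"dx":0,"dy":0,"dz":0,"ax":0,"ay":0,"az":0,"hand":0},
  {"dx":0,"dy":0,"dz":0,"ax":0,"ay":0,"az":0,"hand":0},
  {"dx":0,"dy":0,"dz":0,"ax":0,"ay":0,"az":0,"hand":0},
  {"dx":0,"dy":0,"dz":0,"ax":0,"ay":0,"az":0,"hand":0},
  {"dx":0,"dy":0,"dz":0,"ax":0,"ay":0,"az":0,"hand":0},
  {"dx":0,"dy":0,"dz":0,"ax":0,"ay":0,"az":0,"hand":0},
], grip_force=60)

```text
t: 4.1
tcp_pos: [0.4267, -0.3001, 0.0341]
eef_rot: [0.96, 0.279, 0.0, 0.0]
contact_force: [-0.6, 1.6, 5.7]
finger_gap: 0.0389
grasp_force: 60.0
```

```bash
python3 -c "from h import *;st()"
```

```text
t 4.1 tcp [ 426.7 -300.1   34.1] yawy -57.62 z [ 5.e-04 -4.e-04 -1.e+00] F [-0.6  1.6  5.7] Tq [ 0.14  0.12 -0.03] gap 38.94977687748641 g 59.973622374236584 q [-0.75  0.41  1.91  0.    0.82  0.26]
```

>>> carry_out([
  {"dx":0,"dy":0,"dz":0.02,"ax":0,"ay":0,"az":0,"hand":0},
  {"dx":0,"dy":0,"dz":0.06,"ax":0,"ay":0,"az":0,"hand":0},
  {"dx":0,"dy":0,"dz":0.12,"ax":0,"ay":0,"az":0,"hand":0},
  {"dx":0,"dy":0,"dz":0.18,"ax":0,"ay":0,"az":0,"hand":0},
  {"dx":0,"dy":0,"dz":0.23,"ax":0,"ay":0,"az":0,"hand":0},
  {"dx":0,"dy":0,"dz":0.26,"ax":0,"ay":0,"az":0,"hand":0},
  {"dx":0,"dy":0,"dz":0.26,"ax":0,"ay":0,"az":0,"hand":0},
  {"dx":0,"dy":0,"dz":0.26,"ax":0,"ay":0,"az":0,"hand":0},
])

```text
t: 4.77
tcp_pos: [0.4266, -0.3, 0.0986]
eef_rot: [0.96, 0.279, 0.0, 0.0]
contact_force: [-0.2, 0.2, -2.5]
finger_gap: 0.0387
grasp_force: 61.0
```

Run:
```python
from h import *
st()
p,d=ctrl.get_image("scene");np.savez("scene1.npz",p=p,d=d)
u,v=pix("scene",[.4267,-.300,.085])[0].astype(int);print(u,v)
cv2.imwrite("pics/s1.png",cv2.resize(p[v-75:v+75,u-100:u+100,::-1],None,fx=4,fy=4,interpolation=2))
```

```text
t 4.7667 tcp [ 426.6 -300.    98.6] yawy -57.62 z [ 4.e-04 -5.e-04 -1.e+00] F [-0.2  0.2 -2.5] Tq [-0.01  0.01 -0.01] gap 38.70862893287595 g 60.970501229166985 q [-0.75  0.32  1.84 -0.    0.98  0.26]
166 238
```

View pics/s1.png

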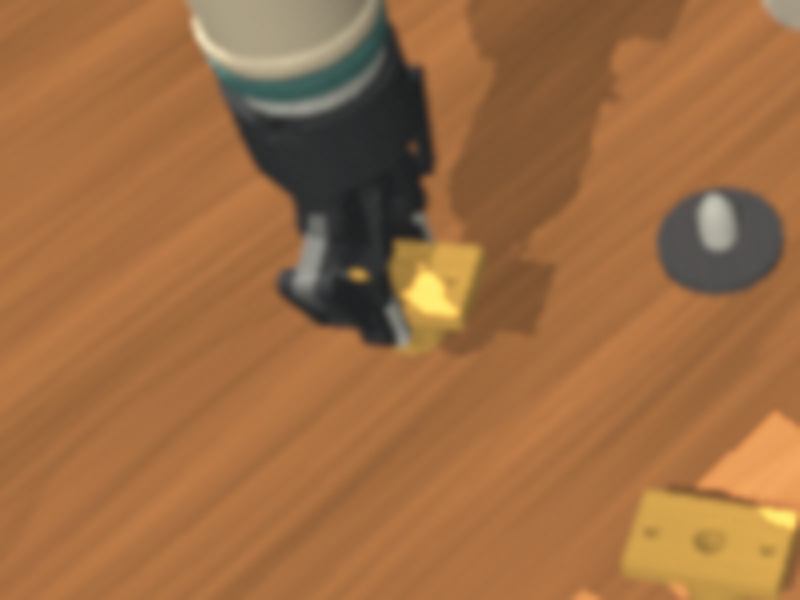

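>>> carry_out([
  {"dx":0.01,"dy":0.04,"dz":0,"ax":0,"ay":0,"az":0,"hand":0},
  {"dx":0.034,"dy":0.13,"dz":0,"ax":0,"ay":0,"az":0,"hand":0},
  {"dx":0.066,"dy":0.25,"dz":0,"ax":0,"ay":0,"az":0,"hand":0},
  {"dx":0.1,"dy":0.38,"dz":0,"ax":0,"ay":0,"az":0,"hand":0},
  {"dx":0.132,"dy":0.5,"dz":0,"ax":0,"ay":0,"az":0,"hand":0},
  {"dx":0.158,"dy":0.6,"dz":0,"ax":0,"ay":0,"az":0,"hand":0},
  {"dx":0.17,"dy":0.64,"dz":0,"ax":0,"ay":0,"az":0,"hand":0},
  {"dx":0.172,"dy":0.65,"dz":0,"ax":0,"ay":0,"az":0,"hand":0},
  {"dx":0.172,"dy":0.65,"dz":0,"ax":0,"ay":0,"az":0,"hand":0},
  {"dx":0.172,"dy":0.65,"dz":0,"ax":0,"ay":0,"az":0,"hand":0},
  {"dx":0.172,"dy":0.65,"dz":0,"ax":0,"ay":0,"az":0,"hand":0},
  {"dx":0.172,"dy":0.65,"dz":0,"ax":0,"ay":0,"az":0,"hand":0},
])

```text
t: 5.82
tcp_pos: [0.4695, -0.1386, 0.0982]
eef_rot: [0.961, 0.278, -0.0, 0.0]
contact_force: [0.1, 1.1, -2.7]
finger_gap: 0.0392
grasp_force: 61.0
```

Run:
```python
from h import *
s=st()
p,d=ctrl.get_image("scene");np.savez("scene2.npz",p=p,d=d)
u,v=pix("scene",[.4695,-.138,.05])[0].astype(int);print(u,v)
cv2.imwrite("pics/s2.png",cv2.resize(p[v-50:v+50,u-60:u+60,::-1],None,fx=6,fy=6,interpolation=2))
```

```text
t 5.8167 tcp [ 469.5 -138.6   98.2] yawy -57.7 z [-1.e-04 -4.e-04 -1.e+00] F [ 0.1  1.1 -2.7] Tq [-0.02  0.04  0.01] gap 39.2055241303273 g 60.98103616386652 q [-0.43  0.28  1.9  -0.    0.95  0.58]
242 209
```

View pics/s2.png

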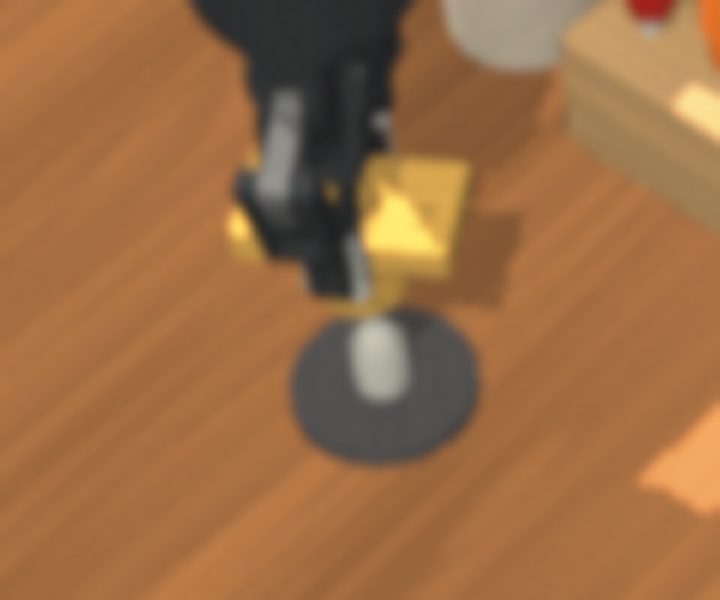

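>>> carry_out([
  {"dx":0,"dy":0.001,"dz":-0.02,"ax":0,"ay":0,"az":0,"hand":0},
  {"dx":0,"dy":0.001,"dz":-0.05,"ax":0,"ay":0,"az":0,"hand":0},
  {"dx":0,"dy":0.001,"dz":-0.08,"ax":0,"ay":0,"az":0,"hand":0},
  {"dx":0,"dy":0.001,"dz":-0.1,"ax":0,"ay":0,"az":0,"hand":0},
  {"dx":0,"dy":0.001,"dz":-0.11,"ax":0,"ay":0,"az":0,"hand":0},
  {"dx":0,"dy":0.001,"dz":-0.12,"ax":0,"ay":0,"az":0,"hand":0},
  {"dx":0,"dy":0.001,"dz":-0.13,"ax":0,"ay":0,"az":0,"hand":0},
  {"dx":0,"dy":0.001,"dz":-0.13,"ax":0,"ay":0,"az":0,"hand":0},
])

```text
t: 6.53
tcp_pos: [0.4694, -0.1371, 0.0654]
eef_rot: [0.96, 0.279, -0.0, -0.0]
contact_force: [0.1, -0.0, -2.9]
finger_gap: 0.0389
grasp_force: 61.0
```

```bash
python3 -c "from h import *;st()"
```

```text
t 6.5333 tcp [ 469.4 -137.1   65.4] yawy -57.61 z [-7.e-04  2.e-04 -1.e+00] F [ 0.1 -0.  -2.9] Tq [-0.02  0.16  0.02] gap 38.883142484464656 g 60.97966577857733 q [-0.43  0.33  1.95 -0.    0.87  0.58]
```

>>> carry_out([
  {"dx":0,"dy":0,"dz":-0.008,"ax":0,"ay":0,"az":0,"hand":0},
  {"dx":0,"dy":0,"dz":-0.016,"ax":0,"ay":0,"az":0,"hand":0},
  {"dx":0,"dy":0,"dz":-0.024,"ax":0,"ay":0,"az":0,"hand":0},
  {"dx":0,"dy":0,"dz":-0.032,"ax":0,"ay":0,"az":0,"hand":0},
  {"dx":0,"dy":0,"dz":-0.032,"ax":0,"ay":0,"az":0,"hand":0},
])

```text
t: 6.95
tcp_pos: [0.4693, -0.1371, 0.0575]
eef_rot: [0.96, 0.279, -0.0, -0.0]
contact_force: [0.4, 1.0, -3.1]
finger_gap: 0.039
grasp_force: 61.0
```

```bash
python3 -c "from h import *;st()"
```

```text
t 6.95 tcp [ 469.3 -137.1   57.5] yawy -57.61 z [-6.e-04  2.e-04 -1.e+00] F [ 0.4  1.  -3.1] Tq [ 0.01  0.02 -0.  ] gap 38.954957856216936 g 60.980006977915764 q [-0.43  0.34  1.96 -0.    0.85  0.58]
```

>>> carry_out([
  {"dx":0,"dy":0,"dz":-0.01,"ax":0,"ay":0,"az":0,"hand":0},
  {"dx":0,"dy":0,"dz":-0.02,"ax":0,"ay":0,"az":0,"hand":0},
  {"dx":0,"dy":0,"dz":-0.03,"ax":0,"ay":0,"az":0,"hand":0},
  {"dx":0,"dy":0,"dz":-0.04,"ax":0,"ay":0,"az":0,"hand":0},
  {"dx":0,"dy":0,"dz":-0.048,"ax":0,"ay":0,"az":0,"hand":0},
  {"dx":0,"dy":0,"dz":-0.054,"ax":0,"ay":0,"az":0,"hand":0},
  {"dx":0,"dy":0,"dz":-0.058,"ax":0,"ay":0,"az":0,"hand":0},
  {"dx":0,"dy":0,"dz":-0.061,"ax":0,"ay":0,"az":0,"hand":0},
  {"dx":0,"dy":0,"dz":-0.061,"ax":0,"ay":0,"az":0,"hand":0},
  {"dx":0,"dy":0,"dz":-0.061,"ax":0,"ay":0,"az":0,"hand":0},
])

```text
t: 7.78
tcp_pos: [0.4697, -0.1372, 0.0426]
eef_rot: [0.96, 0.279, 0.0, 0.0]
contact_force: [0.7, 0.7, -3.6]
finger_gap: 0.0391
grasp_force: 61.0
```

```bash
python3 -c "from h import *;st()"
```

```text
t 7.7833 tcp [ 469.7 -137.2   42.6] yawy -57.61 z [ 1.e-04 -1.e-04 -1.e+00] F [ 0.7  0.7 -3.6] Tq [-0.05 -0.02  0.01] gap 39.05706128765289 g 60.979454442858696 q [-0.43  0.36  1.97 -0.    0.81  0.58]
```

>>> carry_out([
  {"dx":0,"dy":0,"dz":-0.002,"ax":0,"ay":0,"az":0,"hand":0},
  {"dx":0,"dy":0,"dz":-0.003,"ax":0,"ay":0,"az":0,"hand":0},
  {"dx":0,"dy":0,"dz":-0.003,"ax":0,"ay":0,"az":0,"hand":0},
  {"dx":0,"dy":0,"dz":-0.003,"ax":0,"ay":0,"az":0,"hand":0},
])

```text
t: 8.12
tcp_pos: [0.4698, -0.1373, 0.0421]
eef_rot: [0.96, 0.279, 0.0, 0.0]
contact_force: [-0.2, 0.2, -0.3]
finger_gap: 0.0388
grasp_force: 61.3
```

>>> carry_out([
  {"dx":0,"dy":0,"dz":-0.002,"ax":0,"ay":0,"az":0,"hand":0},
  {"dx":0,"dy":0,"dz":-0.002,"ax":0,"ay":0,"az":0,"hand":0},
  {"dx":0,"dy":0,"dz":-0.002,"ax":0,"ay":0,"az":0,"hand":0},
])

```text
t: 8.37
tcp_pos: [0.4698, -0.1373, 0.0421]
eef_rot: [0.96, 0.279, 0.0, 0.0]
contact_force: [-1.1, 0.7, 4.3]
finger_gap: 0.039
grasp_force: 61.9
```

```bash
python3 -c "from h import *;st()"
```

```text
t 8.3667 tcp [ 469.8 -137.3   42.1] yawy -57.61 z [ 7.e-04 -4.e-04 -1.e+00] F [-1.1  0.7  4.3] Tq [ 0.07  0.27 -0.05] gap 38.974263552790326 g 61.8956658616662 q [-0.43  0.36  1.97 -0.    0.81  0.58]
```

>>> carry_out([
  {"dx":0,"dy":0,"dz":0.01,"ax":0,"ay":0,"az":0,"hand":0},
  {"dx":0,"dy":0,"dz":0.03,"ax":0,"ay":0,"az":0,"hand":0},
  {"dx":0,"dy":0,"dz":0.06,"ax":0,"ay":0,"az":0,"hand":0},
  {"dx":0,"dy":0,"dz":0.1,"ax":0,"ay":0,"az":0,"hand":0},
  {"dx":0,"dy":0,"dz":0.15,"ax":0,"ay":0,"az":0,"hand":0},
  {"dx":0,"dy":0,"dz":0.21,"ax":0,"ay":0,"az":0,"hand":0},
  {"dx":0,"dy":0,"dz":0.29,"ax":0,"ay":0,"az":0,"hand":0},
  {"dx":0,"dy":0,"dz":0.38,"ax":0,"ay":0,"az":0,"hand":0},
  {"dx":0,"dy":0,"dz":0.48,"ax":0,"ay":0,"az":0,"hand":0},
  {"dx":0,"dy":0,"dz":0.58,"ax":0,"ay":0,"az":0,"hand":0},
  {"dx":0,"dy":0,"dz":0.67,"ax":0,"ay":0,"az":0,"hand":0},
  {"dx":0,"dy":0,"dz":0.74,"ax":0,"ay":0,"az":0,"hand":0},
  {"dx":0,"dy":0,"dz":0.79,"ax":0,"ay":0,"az":0,"hand":0},
  {"dx":0,"dy":0,"dz":0.82,"ax":0,"ay":0,"az":0,"hand":0},
  {"dx":0,"dy":0,"dz":0.836,"ax":0,"ay":0,"az":0,"hand":0},
  {"dx":0,"dy":0,"dz":0.836,"ax":0,"ay":0,"az":0,"hand":0},
  {"dx":0,"dy":0,"dz":0.836,"ax":0,"ay":0,"az":0,"hand":0},
])

```text
t: 9.78
tcp_pos: [0.4692, -0.137, 0.2497]
eef_rot: [0.96, 0.279, -0.0, -0.0]
contact_force: [0.2, -0.6, -3.8]
finger_gap: 0.039
grasp_force: 61.0
```

```bash
python3 -c "from h import *;st()"
```

```text
t 9.7833 tcp [ 469.2 -137.   249.7] yawy -57.61 z [-1.2e-03  5.0e-04 -1.0e+00] F [ 0.2 -0.6 -3.8] Tq [-0.    0.02 -0.  ] gap 39.02290992165437 g 61.049892604351044 q [-0.43  0.14  1.67 -0.    1.33  0.58]
```

>>> carry_out([
  {"dx":0,"dy":0.02,"dz":0,"ax":0,"ay":0,"az":0.04,"hand":0},
  {"dx":0,"dy":0.07,"dz":0,"ax":0,"ay":0,"az":0.14,"hand":0},
  {"dx":-0.003,"dy":0.13,"dz":0,"ax":0,"ay":0,"az":0.26,"hand":0},
  {"dx":-0.004,"dy":0.19,"dz":0,"ax":0,"ay":0,"az":0.38,"hand":0},
  {"dx":-0.005,"dy":0.25,"dz":0,"ax":0,"ay":0,"az":0.5,"hand":0},
  {"dx":-0.006,"dy":0.31,"dz":0,"ax":0,"ay":0,"az":0.62,"hand":0},
  {"dx":-0.007,"dy":0.37,"dz":0,"ax":0,"ay":0,"az":0.74,"hand":0},
  {"dx":-0.008,"dy":0.43,"dz":0,"ax":0,"ay":0,"az":0.86,"hand":0},
  {"dx":-0.009,"dy":0.475,"dz":0,"ax":0,"ay":0,"az":0.954,"hand":0},
])

```text
t: 10.53
tcp_pos: [0.4665, -0.0168, 0.2493]
eef_rot: [0.79, 0.613, -0.0, -0.001]
contact_force: [0.0, -0.3, -3.2]
finger_gap: 0.039
grasp_force: 61.0
```

>>> carry_out([
  {"dx":0,"dy":0.06,"dz":0,"ax":0,"ay":0,"az":0.12,"hand":0},
  {"dx":-0.003,"dy":0.12,"dz":0,"ax":0,"ay":0,"az":0.24,"hand":0},
  {"dx":-0.004,"dy":0.18,"dz":0,"ax":0,"ay":0,"az":0.36,"hand":0},
  {"dx":-0.005,"dy":0.24,"dz":0,"ax":0,"ay":0,"az":0.48,"hand":0},
  {"dx":-0.006,"dy":0.3,"dz":0,"ax":0,"ay":0,"az":0.6,"hand":0},
  {"dx":-0.007,"dy":0.36,"dz":0,"ax":0,"ay":0,"az":0.72,"hand":0},
  {"dx":-0.008,"dy":0.42,"dz":0,"ax":0,"ay":0,"az":0.84,"hand":0},
  {"dx":-0.009,"dy":0.475,"dz":0,"ax":0,"ay":0,"az":0.954,"hand":0},
])

```text
t: 11.2
tcp_pos: [0.4643, 0.1015, 0.2493]
eef_rot: [0.511, 0.86, -0.0, -0.001]
contact_force: [-0.3, -0.5, -3.3]
finger_gap: 0.0392
grasp_force: 61.0
```

>>> carry_out([
  {"dx":0,"dy":0.06,"dz":0,"ax":0,"ay":0,"az":0.12,"hand":0},
  {"dx":-0.003,"dy":0.12,"dz":0,"ax":0,"ay":0,"az":0.24,"hand":0},
  {"dx":-0.004,"dy":0.18,"dz":0,"ax":0,"ay":0,"az":0.36,"hand":0},
  {"dx":-0.005,"dy":0.24,"dz":0,"ax":0,"ay":0,"az":0.48,"hand":0},
  {"dx":-0.006,"dy":0.3,"dz":0,"ax":0,"ay":0,"az":0.6,"hand":0},
  {"dx":-0.007,"dy":0.36,"dz":0,"ax":0,"ay":0,"az":0.72,"hand":0},
  {"dx":-0.008,"dy":0.42,"dz":0,"ax":0,"ay":0,"az":0.84,"hand":0},
  {"dx":-0.009,"dy":0.46,"dz":0,"ax":0,"ay":0,"az":0.92,"hand":0},
  {"dx":-0.009,"dy":0.475,"dz":0,"ax":0,"ay":0,"az":0.954,"hand":0},
  {"dx":-0.009,"dy":0.475,"dz":0,"ax":0,"ay":0,"az":0.954,"hand":0},
  {"dx":-0.009,"dy":0.475,"dz":0,"ax":0,"ay":0,"az":0.954,"hand":0},
  {"dx":-0.009,"dy":0.475,"dz":0,"ax":0,"ay":0,"az":0.954,"hand":0},
])

```text
t: 12.2
tcp_pos: [0.4627, 0.2184, 0.25]
eef_rot: [0.164, 0.986, -0.0, -0.0]
contact_force: [-0.7, -0.5, -4.0]
finger_gap: 0.0391
grasp_force: 61.0
```

```bash
python3 -c "from h import *;st()"
```

```text
t 12.2 tcp [462.7 218.4 250. ] yawy 71.12 z [-7.e-04 -7.e-04 -1.e+00] F [-0.7 -0.5 -4. ] Tq [-0.07 -0.02 -0.02] gap 39.116022006779026 g 61.0024244338274 q [ 0.31  0.18  1.63 -0.    1.34 -0.94]
```

>>> carry_out([
  {"dx":0,"dy":0,"dz":-0.03,"ax":0,"ay":0,"az":0,"hand":0},
  {"dx":0,"dy":0,"dz":-0.09,"ax":0,"ay":0,"az":0,"hand":0},
  {"dx":0,"dy":0,"dz":-0.17,"ax":0,"ay":0,"az":0,"hand":0},
  {"dx":0,"dy":0,"dz":-0.26,"ax":0,"ay":0,"az":0,"hand":0},
  {"dx":0,"dy":0,"dz":-0.35,"ax":0,"ay":0,"az":0,"hand":0},
  {"dx":0,"dy":0,"dz":-0.43,"ax":0,"ay":0,"az":0,"hand":0},
  {"dx":0,"dy":0,"dz":-0.49,"ax":0,"ay":0,"az":0,"hand":0},
  {"dx":0,"dy":0,"dz":-0.53,"ax":0,"ay":0,"az":0,"hand":0},
  {"dx":0,"dy":0,"dz":-0.55,"ax":0,"ay":0,"az":0,"hand":0},
  {"dx":0,"dy":0,"dz":-0.56,"ax":0,"ay":0,"az":0,"hand":0},
  {"dx":0,"dy":0,"dz":-0.56,"ax":0,"ay":0,"az":0,"hand":0},
])

```text
t: 13.12
tcp_pos: [0.4631, 0.2189, 0.1103]
eef_rot: [0.164, 0.987, 0.0, 0.0]
contact_force: [-0.0, 0.5, -2.3]
finger_gap: 0.0391
grasp_force: 61.0
```

Run:
```python
from h import *
s=st()
p,d=ctrl.get_image("scene");np.savez("scene3.npz",p=p,d=d)
u,v=pix("scene",[.4627,.2187,.07])[0].astype(int);print(u,v)
a=cv2.resize(p[v-50:v+50,u-60:u+60,::-1],(400,333),interpolation=2)
p,d=ctrl.get_image("top");np.savez("top3.npz",p=p,d=d)
b=cv2.resize(p[180:280,150:270,::-1],(400,333),interpolation=2)
cv2.imwrite("pics/s3.png",np.hstack([a,b]))
```

```text
t 13.1167 tcp [463.1 218.9 110.3] yawy 71.16 z [ 3.e-04  1.e-04 -1.e+00] F [-0.   0.5 -2.3] Tq [-0.03 -0.04  0.03] gap 39.13787797353205 g 60.99034868180752 q [ 0.31  0.3   1.84  0.    1.   -0.94]
340 115
```

View pics/s3.png

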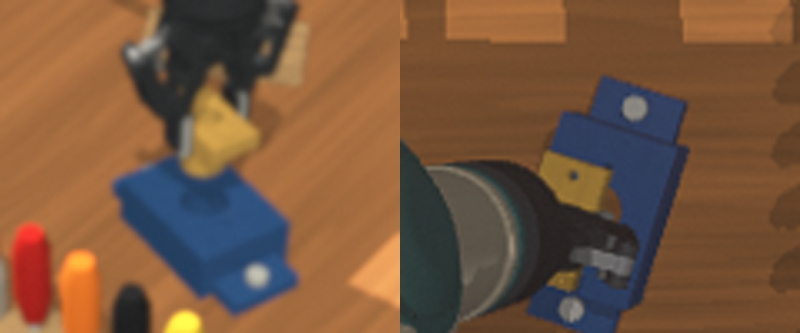

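Run:
```python
from h import *
p=np.load("top3.npz")["p"];g=cv2.cvtColor(p,cv2.COLOR_RGB2GRAY)
u,v=202,232;c=cv2.resize(g[v-5:v+6,u-5:u+6],None,fx=8,fy=8,interpolation=cv2.INTER_CUBIC).astype(float)
w=np.clip(np.median(c)-12-c,0,None);yy,xx=np.mgrid[:88,:88]
uv=np.array([(w*xx).sum(),(w*yy).sum()])/w.sum();uv=(uv+.5)/8-.5+[u-5,v-5]
a=np.radians(-18.8);b=np.array([463.1,218.9]);e=b+28*np.array([np.cos(a),np.sin(a)])
print(uv,plane("top",uv,.1202)*1000,"expected",e)
```

```text
[203.85724832 228.88417205] [[494.34956744 204.27022353 120.2       ]] expected [489.60617928 209.87656053]
```

Run:
```python
from h import *
p=np.load("top3.npz")["p"];g=cv2.cvtColor(p,cv2.COLOR_RGB2GRAY)
print(g[227:238,196:208])
for uv in [(201.5,232),(202,232.5)]: print(plane("top",uv,.1202)*1000)
```

```text
[[115 113 111 105  94  80  72  62  60  59  60  61]
 [115 116 116 115 113 112 108  93  80  73  66  59]
 [114 115 114 115 116 119 118 113 111 106  90  80]
 [114 115 115 115 114 113 116 118 118 114 112 109]
 [116 115 114 114 104  88  91 110 117 116 115 117]
 [115 114 114 109  95  71  65  98 116 114 114 117]
 [116 114 114 115 101  71  67  99 116 114 115 117]
 [116 113 115 117 112 104 107 115 115 116 116 118]
 [116 114 115 118 117 116 118 116 115 113 116 118]
 [118 115 116 119 118 118 118 115 114 115 116 118]
 [ 92 117 117 118 118 118 117 115 114 115 118 118]]
[[488.30048466 209.03020338 120.2       ]]
[[487.30435153 208.03725536 120.2       ]]
```

>>> carry_out([
  {"dx":0,"dy":0,"dz":-0.015,"ax":0,"ay":0,"az":0,"hand":0},
  {"dx":0.002,"dy":0,"dz":-0.035,"ax":0,"ay":0,"az":0,"hand":0},
  {"dx":0.002,"dy":0,"dz":-0.06,"ax":0,"ay":0,"az":0,"hand":0},
  {"dx":0.002,"dy":0,"dz":-0.08,"ax":0,"ay":0,"az":0,"hand":0},
  {"dx":0.002,"dy":0,"dz":-0.092,"ax":0,"ay":0,"az":0,"hand":0},
  {"dx":0.002,"dy":0,"dz":-0.1,"ax":0,"ay":0,"az":0,"hand":0},
  {"dx":0.002,"dy":0,"dz":-0.1,"ax":0,"ay":0,"az":0,"hand":0},
  {"dx":0.002,"dy":0,"dz":-0.1,"ax":0,"ay":0,"az":0,"hand":0},
  {"dx":0.002,"dy":0,"dz":-0.1,"ax":0,"ay":0,"az":0,"hand":0},
  {"dx":0.002,"dy":0,"dz":-0.1,"ax":0,"ay":0,"az":0,"hand":0},
  {"dx":0.002,"dy":0,"dz":-0.1,"ax":0,"ay":0,"az":0,"hand":0},
  {"dx":0.002,"dy":0,"dz":-0.1,"ax":0,"ay":0,"az":0,"hand":0},
])

```text
t: 14.22
tcp_pos: [0.4635, 0.2191, 0.0855]
eef_rot: [0.164, 0.987, 0.0, 0.0]
contact_force: [0.3, 0.2, -1.8]
finger_gap: 0.0388
grasp_force: 61.0
```

Run:
```python
from h import *
s=st()
p,d=ctrl.get_image("scene")
u,v=pix("scene",[.4627,.2187,.07])[0].astype(int)
a=cv2.resize(p[v-40:v+50,u-60:u+60,::-1],(720,540),interpolation=2)
for X in ([.463,.219,.04],[.4895,.2099,.04],[.4365,.228,.04]): 
    q=(pix("scene",[X])[0]-[u-60,v-40]+.5)*6;print(q)
cv2.imwrite("pics/s4.png",a)
```

```text
t 14.2167 tcp [463.5 219.1  85.5] yawy 71.18 z [ 4.e-04  2.e-04 -1.e+00] F [ 0.3  0.2 -1.8] Tq [-0.04 -0.03 -0.01] gap 38.820443768761564 g 60.99243275821209 q [ 0.31  0.33  1.87  0.    0.94 -0.94]
[364.75645191 302.12298708]
[403.15127206 339.99721056]
[327.17535448 265.3379021 ]
```

View pics/s4.png

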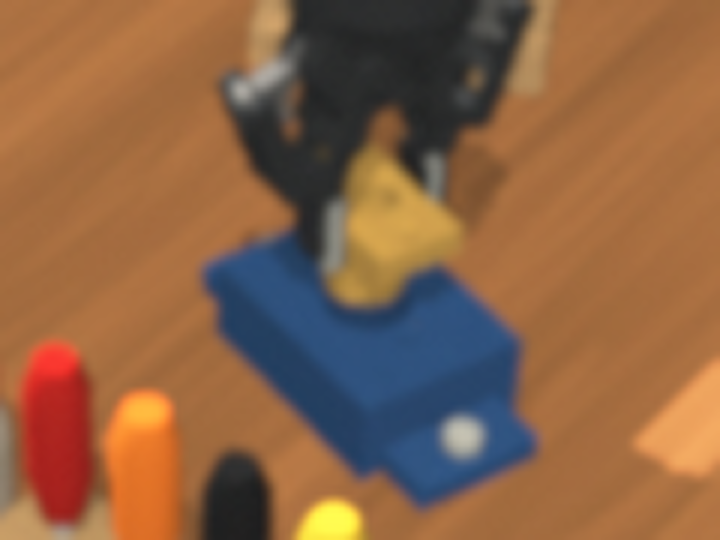

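The picture shows the bushing upright over the bore. The barrel's foot is near (368, 300), matching the projected bore centre at (365, 302), and the flange runs along the housing, so I'm handing in.

```bash
python3 -c "
from bench import ctrl
print(ctrl.close_job())"
```

```text
the job is handed in; nothing more can be done
None
```

The job is handed in (no verdict came back): the wide bushing went fully home on the gauge pin, crossed over the rack, and is held still and upright about 11 mm above the housing bore, centred to about 2 mm by camera and lined up with the screw holes.

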